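Clamp a fresh jar into the suction unit

TASK

Put the jar into the suction unit: draw the orange-handled sprung arm back until it hooks on its hair-trigger catch and stays there by itself, then stand the jar upright in the round seat and let go of it without setting the arm off. Then press the red trigger pad so that the arm snaps onto the jar and holds it, and last push the green switch lever all the way over, away from the robot. Never let the arm snap shut while the seat is empty, and leave the bottle, mug and stapler where they are.

Things in the scene. Friction and masses are not known exactly. Their poses are not given: they have to be found in the camera images.
- unit: The suction unit, fixed to the desk: white plinth 240 x 400 mm, top 25 mm above the desk. Axes x roughly away from the robot, y roughly left (turned by up to 0.2 rad), z up. The white and blue pump housing (200 mm along x, top 110 mm above the desk) starts 48 mm from the seat centre on its +y side and is the jar's backrest. Origin: at desk height, 22 mm in -y of the seat.
- seat (a point): Centre of the jar seat, at the plinth's top face, 25 mm above the desk. A blue rim, 52 mm inner radius, 8 mm high, surrounds it. Axes as the unit's.
- pivot (a point): Pivot of the sprung clamp arm: a vertical hinge axis, 95 mm in +x and 30 mm in -y of the seat (unit axes); the point is at the arm's mid-height, 85 mm above the desk.
- clamp_handle (a point): Middle of the upright orange handle of the arm, 117 mm above the desk: a round post 22 mm in diameter, 45 mm high, on the top face of the aluminium arm (14 mm thick, top 95 mm above the desk), 150 mm from the pivot. The arm ends 25 mm beyond it. It moves in a level circle about the pivot; this point's x axis points outwards along the arm.
- clamp (a joint): Arm swing, rad. 0: shut across the empty seat (start), pointing to the unit's -x; grows as drawn back, anticlockwise from above. The spring pulls it shut (2.5 N at the handle at 0, 7 N hooked). At 0.75 its stud meets the catch's ramp, by 1.04 it is past the nose, which springs up; eased back it rests hooked at about 1.00. End stop 1.25. Shut on the seated jar: about 0.28.
- trigger_top (a point): Centre of the top face of the red trigger pad of the catch, 40 x 40 mm, 98 mm above the desk, 225 mm from the pivot, beyond the free end of the hooked arm. Pressing it straight down with 0.5 to 2 N by 5 to 8 mm sinks the catch and fires the arm; it stops after about 18 mm and springs back. A knock on it fires the arm too.
- catch (a joint): Tilt of the catch lever, rad: 0 up (at rest), 0.1 pressed right down; above about 0.045 a hooked arm is set free.
- jar_center (a point): Centre, half-way up, of the clear suction jar with white lid, 90 mm in diameter, lid 96 mm, 168 mm high over all, about 0.35 kg; 84 mm above its underside. It stands upright on the desk, left of the unit. z is its upright axis.
- jar_grip (a point): Middle of the white grip bar on the jar's lid, 150 mm above the jar's underside: 60 mm long (along this point's x), 22 mm wide (along y), 36 mm high, standing on the lid's top face, which is 132 mm above the underside. Pick the jar up here from above, across the width. The jar may stand in the seat at any turn.
- switch_tip (a point): Tip of the green switch lever on top of the pump housing; the lever is 50 mm long and swings in the unit's x direction. Off: it leans to the unit's -x (towards the robot), tip (a green ball) about 180 mm above the desk, above the housing: carry the jar clear over it or round it.
- switch (a joint): Switch lever, rad: 0 off, 1.0 fully over to the unit's +x (on). It stays where it is left.
- bottle_center (a point): Middle of a white bottle with blue cap, 60 mm in diameter, 150 mm high, a bystander standing left of the unit.
- mug_center (a point): Middle of a white mug, 80 mm in diameter, 90 mm high, a bystander right of the unit.
- stapler_center (a point): Middle of a blue and black stapler 130 mm long, 46 mm high, a bystander right of the unit.

How it is judged:
By the outcome, as a careful person would: the job done as asked, in the order asked, and still so for the second after the job is handed in, with the robot touching nothing.
It also fails if it takes over 72 s, if anything falls off the work surface, if the arm or the gripper's body presses on something with over 40 N, if the wrist force passes 120 N, or if a joint passes its speed limit or range.

ROBOT

A 6-joint arm with a two-finger parallel gripper is mounted at the origin on the work surface. World frame = base frame: x ahead of the robot, y to its left, z up, the work surface at z = 0. Lengths are in mm, angles in rad, forces in N, time in s.
With the tool pointing down it reaches from about 350 to 875 mm from the base axis. Payload 4.2 kg.
Tool frame: the origin (TCP) lies between the finger pads; the fingertips stand 11 mm ahead of it and the grasp point (between the pads) lies 8 mm behind it; z points along the fingers, y is the direction in which the jaws open and shut (so a half turn about z gives the same grasp; the last joint's range is limited). The gripper opens to 85 mm and grips with 20 to 120 N. Pads are 22 mm wide; open, the fingers measure 114 mm over their backs; the gripper's body (76 mm by 85 mm) begins 54 mm behind the grasp point. The pads swing forward as they close: fully open they stand 13 mm farther back than shut.
Start: joints at [-1.08, 0.385, 0.008, 0, -1.194, -0.259], TCP at [143.599, -608.259, 242.312] pointing down, gripper open.
Joint ranges: [-3.14, 3.14], [-1.21, 2.06], [-1.07, 1.41], [-3.16, 2.05], [-2.99, -0.16], [-3.1, 3.1]. Speed limits (rad/s): [2.79, 2.79, 3.14, 3.14, 3.14, 3.14].

INTERFACE

Orientations are given as a unit quaternion [x, y, z, w].
In Python, from bench import * gives the robot as it stands.
- The arm moves only by the tool servo_tool, never from a script. Its argument "rows" is a list of rows, each a list of 7 numbers: the opening, from 0 (shut) to 1 (fully open), then the shift along the tool's x, y, z in cm, then the turn, a rotation vector about the tool's x, y, z in degrees. A call has 1 to 12 rows; each row shifts and turns the commanded pose from where the row before left it, along the tool's axes as they then stand; what a row does not reach is not made up. A row lasts 1/10 s, in which the tool goes at most 50 mm and 8.59 degrees, less where a joint would pass 70% of its speed; a pose out of reach is approached as far as the arm can. A call is refused whole if a number of a shift passes 5 or a number of a turn 8.59, either way. A call with a gripper value outside its range is refused whole. The fingers move at their own pace and stop on an object; the grip force is fixed at half the most. Time passes only in rows, so rows that do not move let the fingers close. It gives the time, the measured TCP pose, the force and the opening at its end, in the units of the state.
- read_state(): the state, without advancing time (a new reading comes with each control period).
- get_image(name): name is "side" or "top"; returns a dict with "image" (384x512x3 uint8, red, green, blue), "mtx" (3x3 intrinsics, pixels), "k1" (the pictures are not rectified: a ray, as slopes to the right and down, at radius r is drawn at 1 + k1 r^2 times it, then the intrinsics apply), "extrinsics" (4x4, takes a point from camera to world coordinates). Camera axes: x right, y up, looking along -z (the intrinsics and any distortion apply to the point x, -y, -z); pixel columns grow to the right and rows downward; lengths in mm; the calibration is good to about 2 mm. A picture is of the moment at which its call begins. There is no depth.
- job_done(): hands the job in, once; it reports no verdict.
The state is a dict: "clock": time; "joints": joint angles; "joint_vel": joint speeds; "joint_efforts": joint torques, N m; "position": TCP position; "ee_rot": TCP orientation; "contact_force": force on the tool from outside, world axes, zero at the start; "wrist_torque": the same for the moment, N m; "gripper_width": finger opening in mm.
Only numpy, scipy, OpenCV 4.12 (cv2) and the standard library are available. Lean on these libraries where they do the work, as an engineer would, in place of code of your own. Each camera call takes 0.05 s, during which the arm holds its last target. There are 200 camera calls.

## Working session

There is one attempt and no reset: what is moved stays moved. The work goes in short steps, Python scripts to look and compute and a tool call to move; the robot and the scene stay as the last step left them, time stands still between calls to the robot, and variables do not carry over. Pictures are saved under pics/ and viewed, about 8 in all and at most 12, crops included, and the job is handed in when it is done.

Besides the shell and the picture viewer there is one more tool, called as name(argument=value, ...), one argument or row to a line, values as JSON. servo_tool: Moves the arm, as the interface text tells. Its arguments: {"type":"object","properties":{"rows":{"type":"array","items":{"type":"array","items":{"type":"number"}}}},"required":["rows"]}

```bash
mkdir -p pics
cat > h.py <<'E'
from bench import *
import numpy as np, cv2, sys
from scipy.spatial.transform import Rotation as R
def snap(cam,name,crop=None,scale=1):
    d=get_image(cam); im=d["image"]
    if crop: x0,y0,x1,y1=crop; im=im[y0:y1,x0:x1]
    im=cv2.resize(im,None,fx=scale,fy=scale,interpolation=cv2.INTER_CUBIC)
    cv2.imwrite("pics/"+name+".png",im[:,:,::-1]); np.savez("pics/"+cam,**d)
def _l(cam): return np.load("pics/"+cam+".npz")
def pix2z(cam,u,v,z):
    d=_l(cam);K=d["mtx"];k1=float(d["k1"]);E=d["extrinsics"]
    p=np.array([(u-K[0,2])/K[0,0],(v-K[1,2])/K[1,1]]);q=p.copy()
    for _ in range(30): q=p/(1+k1*(q@q))
    r=E[:3,:3]@np.array([q[0],-q[1],-1]);o=E[:3,3]
    return o+r*(z-o[2])/r[2]
def proj(cam,P):
    d=_l(cam);K=d["mtx"];k1=float(d["k1"]);E=d["extrinsics"]
    c=E[:3,:3].T@(np.array(P,float)-E[:3,3]);s=np.array([c[0],-c[1]])/-c[2]
    s=s*(1+k1*(s@s));return s[0]*K[0,0]+K[0,2],s[1]*K[1,1]+K[1,2]
def go(P):
    "shift in cm in tool axes to world P"
    s=read_state();r=R.from_quat(s["ee_rot"])
    return np.round(r.inv().apply(np.array(P)-s["position"])/10,2)
E
python3 - <<'E'
from h import *
snap("top","t1",None,1.5);snap("side","s1",None,1.5)
s=read_state()
print(s); print(R.from_quat(s["ee_rot"]).as_matrix().round(3))
for c in("top","side"):
    d=np.load(f"pics/{c}.npz");print(d["extrinsics"].round(2),d["mtx"],d["k1"])
E
```

```text
{'clock': 0.1, 'joints': array([-1.08040161e+00,  3.85490341e-01,  6.77428852e-03, -3.90200475e-04,
       -1.19401612e+00, -2.58592952e-01]), 'joint_vel': array([-0.00130864, -0.0011413 ,  0.00345963,  0.00236134, -0.00140711,
        0.00015892]), 'joint_efforts': array([-3.85147960e-04, -3.93318343e+01,  1.88930690e+01,  4.19791684e+00,
       -2.57619584e-03,  3.83301327e-06]), 'position': array([ 143.47214951, -607.80301739,  241.33577559]), 'ee_rot': array([-1.15570043e-01,  9.93298845e-01,  9.67176326e-04, -1.85291360e-04]), 'contact_force': array([ 0.62710801, -0.14533921, -1.04844125]), 'wrist_torque': array([ 0.01307427, -0.00776543, -0.06342776]), 'gripper_width': 85.06028147440767}
[[-0.973 -0.23  -0.001]
 [-0.23   0.973  0.002]
 [ 0.     0.002 -1.   ]]
[[ 2.00000e-02  1.00000e+00 -7.00000e-02  4.59130e+02]
 [-1.00000e+00  2.00000e-02 -1.00000e-02 -8.54800e+01]
 [-1.00000e-02  7.00000e-02  1.00000e+00  1.49348e+03]
 [ 0.00000e+00  0.00000e+00  0.00000e+00  1.00000e+00]] [[461.4981436    0.         253.32942875]
 [  0.         461.4981436  188.75526792]
 [  0.           0.           1.        ]] -0.13816775307948853
[[ 1.00000e+00  5.00000e-02 -5.00000e-02  5.12490e+02]
 [-6.00000e-02  4.70000e-01 -8.80000e-01 -1.06778e+03]
 [-2.00000e-02  8.80000e-01  4.70000e-01  6.61820e+02]
 [ 0.00000e+00  0.00000e+00  0.00000e+00  1.00000e+00]] [[444.18998199   0.         256.71018668]
 [  0.         444.18998199 192.74878722]
 [  0.           0.           1.        ]] -0.10106858614503078
```

View pics/t1.png

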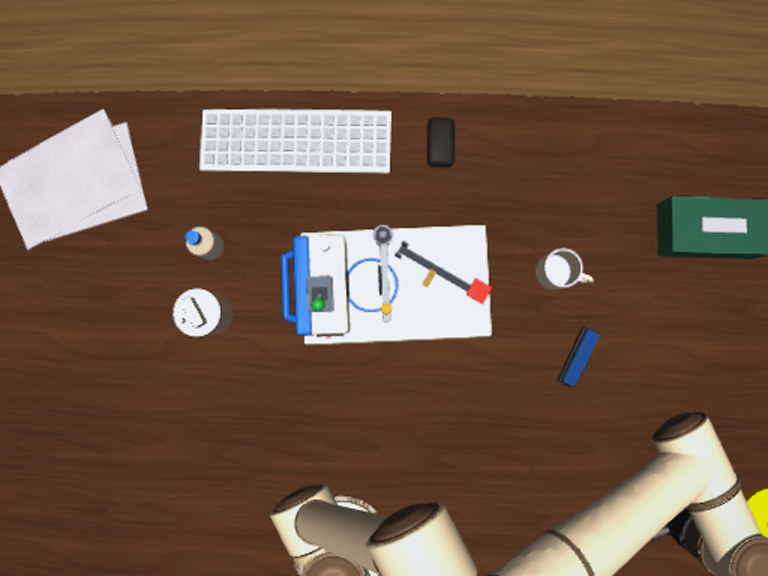

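View pics/s1.png

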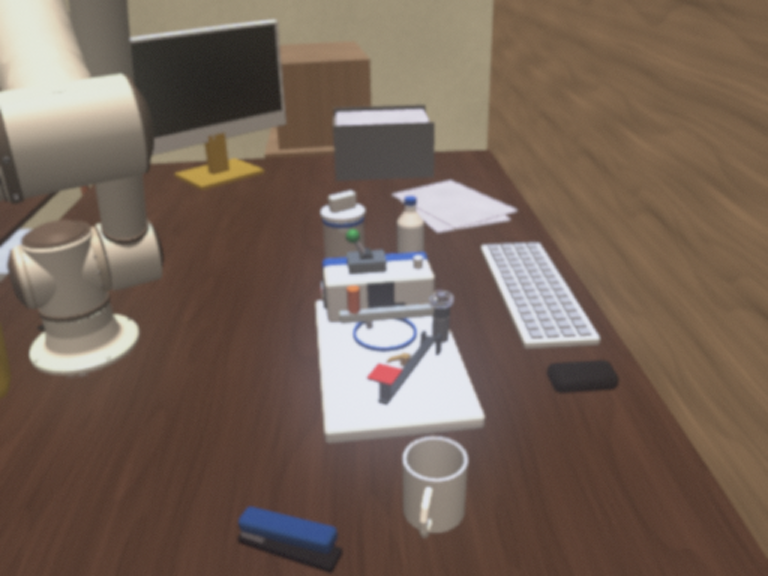

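Top view (1.5x): plinth corners (302,234), (486,225), (491,335), (305,345), pivot (383,234), handle (386,310), red pad (479,291), green ball (318,303), jar grip (196,313). The side view agrees with this layout. I'll take an enlarged crop for accuracy.

Run:
```python
from h import *
snap("top","t2",(105,140,335,240),3.4)
```

```text
(no output)
```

View pics/t2.png

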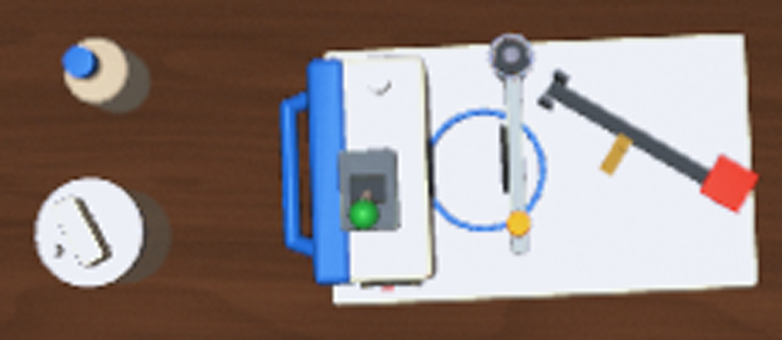

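Crop (3.4x from (105,140)): plinth corners (326,51), (744,34), (757,285), (335,304), pivot (511,56), handle (518,222), pad (729,184), ball (363,214), rim centre (488,170), lid centre (89,232). The grip bar's dark edge runs (75,197)–(108,262).

```bash
cat > geo.py <<'E'
from h import *
f=lambda x,y,z:pix2z("top",105+(x+.5)/3.4-.5,140+(y+.5)/3.4-.5,z)
C=[f(*c,25) for c in((326,51),(744,34),(757,285),(335,304))]
mid=sum(C)/4
yd=(C[0]-C[1]+C[3]-C[2]);ang=np.arctan2(-yd[0],yd[1])
E
python3 - <<'E'
from geo import *
np.set_printoptions(precision=1,suppress=True)
print("corners",*C,"mid",mid,"ang",ang, [np.linalg.norm(C[i]-C[i-1]) for i in range(4)])
xu=np.array([np.cos(ang),np.sin(ang),0]);yu=np.array([-xu[1],xu[0],0])
rim=f(488,170,33);ball=f(363,214,180);h=f(518,222,140);tr=f(729,184,98);pv=f(511,56,110)
for n,p in dict(rim=rim,ball=ball,h=h,tr=tr,pv=pv,lid=f(89,232,132),bar=f(80,233,168)).items():
    print(n,p,"unit rel rim",(p-rim)@xu,(p-rim)@yu)
print("h-pv",np.linalg.norm((h-pv)[:2]),"tr-pv",np.linalg.norm((tr-pv)[:2]))
seat=mid*0+rim; pv2=rim+95*xu-30*yu
print("pivot from seat",pv2,"handle0",pv2-150*xu, "tr-pv2",np.linalg.norm((tr-pv2)[:2]),"trang",np.arctan2(*((tr-pv2)[1::-1]))-ang)
a=f(75,197,168);b=f(108,262,168);print("bar ang",np.arctan2(*(a-b)[1::-1]))
E
```

```text
corners [673.3  98.3  25. ] [ 697.4 -297.2   25. ] [ 460.5 -311.5   25. ] [434.9  83.   25. ] mid [ 566.6 -106.8   25. ] ang 0.06281295932748983 [np.float64(238.86252259538034), np.float64(396.2091889146329), np.float64(237.32295355695982), np.float64(395.4130400770048)]
rim [562.9 -57.6  33. ] unit rel rim 0.0 0.0
ball [513.4  43.7 180. ] unit rel rim -43.083895087182036 104.21280260221154
h [510.8 -86.5 140. ] unit rel rim -53.767128373096945 -25.54824900194162
tr [ 550.  -274.2   98. ] unit rel rim -26.440797294284145 -215.35886978819647
pv [659.4 -77.4 110. ] unit rel rim 95.1196788057884 -25.778371404668505
lid [494.3 289.7 132. ] unit rel rim -46.65070270653619 350.93748625414435
bar [492.3 287.6 168. ] unit rel rim -48.746058700396134 348.978864753203
h-pv 148.88698501965447 tr-pv 225.2059384586098
pivot from seat [659.6 -81.6  33. ] handle0 [509.9 -91.   33. ] tr-pv2 221.5982352290491 trang -2.1507944927187848
bar ang 0.5123875941823861
```

```bash
python3 -c "
from h import *
print(go([510.5,-88,241]), go([510.5,-88,241])/13)"
```

```text
[-47.66  42.17   0.11] [-3.66615385  3.24384615  0.00846154]
```

servo_tool(
  rows=[
    [0.55,-3.5,3.1,0,0,0,0],
    [0.55,-3.5,3.1,0,0,0,0],
    [0.55,-3.5,3.1,0,0,0,0],
    [0.55,-3.5,3.1,0,0,0,0],
    [0.55,-3.5,3.1,0,0,0,0],
    [0.55,-3.5,3.1,0,0,0,0],
    [0.55,-3.5,3.1,0,0,0,0],
    [0.55,-3.5,3.1,0,0,0,0],
    [0.55,-3.5,3.1,0,0,0,0],
    [0.55,-3.5,3.1,0,0,0,0],
    [0.55,-3.5,3.1,0,0,0,0],
    [0.55,-3.5,3.1,0,0,0,0],
  ],
)

```text
clock: 1.35
position: [467.5, -147.8, 242.4]
ee_rot: [-0.116, 0.993, 0.0, 0.0]
contact_force: [0.5, -0.3, 0.8]
gripper_width: 46.8
```

```bash
python3 -c "
from h import *
print(go([510.5,-88,170]));s=read_state();m=R.from_quat(s['ee_rot']).as_matrix();print(np.degrees(np.arctan2(m[1,1],m[0,1])),s['joints'])"
```

```text
[-5.56  4.83  7.24]
103.30103045529712 [ 2.56401660e-02  1.54250713e-01 -3.12260954e-01 -5.90490694e-05
 -1.10413574e+00 -1.36426316e+00]
```

servo_tool(
  rows=[
    [0.55,-2.78,2.42,1.5,0,0,0],
    [0.55,-2.78,2.42,1.5,0,0,0],
    [0.55,0,0,2.0,0,0,5],
    [0.55,0,0,1.5,0,0,4.7],
    [0.55,0,0,0.7,0,0,0],
    [0.55,0,0,0,0,0,0],
  ],
)

```text
clock: 1.95
position: [509.2, -89.9, 169.3]
ee_rot: [-0.032, 0.999, -0.0, -0.001]
contact_force: [0.9, 0.8, -0.3]
gripper_width: 47.0
```

Run:
```python
from h import *
snap("side","s2",(190,110,330,230),4)
print(go([510.5,-88,112]))
```

```text
[-0.08  0.2   5.83]
```

View pics/s2.png

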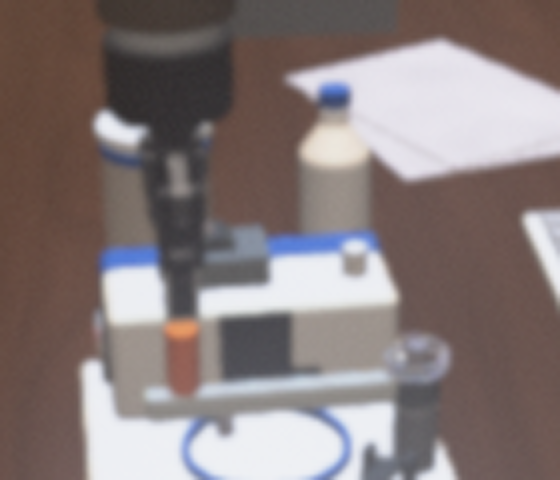

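The side view shows the fingers (column 182) right over the orange post (column 183), so I'll descend.

servo_tool(
  rows=[
    [0.55,-0.08,0.2,1.5,0,0,0],
    [0.55,0,0,1.5,0,0,0],
    [0.55,0,0,1.5,0,0,0],
    [0.55,0,0,1.2,0,0,0],
    [0.55,0,0,0,0,0,0],
  ],
)

```text
clock: 2.5
position: [509.9, -88.1, 112.5]
ee_rot: [-0.031, 1.0, -0.0, -0.001]
contact_force: [-0.4, -0.5, -0.7]
gripper_width: 46.9
```

```bash
cat > arc.py <<'E'
from h import *
# pivot from handle measurement; arc of TCP centre with pad offset d on +y side: pad contact keeps post d outward(-tangent) of TCP
ang=0.0628; xu=np.array([np.cos(ang),np.sin(ang)]);yu=np.array([-xu[1],xu[0]])
pv=np.array([659.5,-78.7])
def pose(th,d):
    r=-np.cos(th)*xu-np.sin(th)*yu; t=np.sin(th)*xu-np.cos(th)*yu  # drawing direction
    return pv+150*r+d*t, np.degrees(ang+th)+90
E
python3 - <<'E'
from arc import *
s=read_state();print(s['contact_force'])
# post in contact with +y pad: TCP ahead of post by (47-22)/2=12.5
p=s['position'][:2];m=R.from_quat(s['ee_rot']).as_matrix()
Rm=m; print(pose(0,0),p)
prev=None
for th in (0,.1,.2,.3,.4,.5,.6,.7,.8,.9,1.0,1.04,1.08):
    q,a=pose(th,12.5)
    if th==0: w=q-p
    else: w=q-prev[0]; 
    ya=np.radians(prev[1] if prev is not None else np.degrees(np.arctan2(m[1,1],m[0,1])))
    Y=np.array([np.cos(ya),np.sin(ya)]);X=np.array([-Y[1],Y[0]])  # tool z down: x = y x z
    X=np.array([Y[0]*0+Y[1]*-1,0]) if False else np.cross([*Y,0],[0,0,-1])[:2]
    print(th,q.round(1),"shift cm",(w@X/10).round(2),(w@Y/10).round(2),"turn",round(np.degrees(ya)-a,2))
    prev=(q,a)
E
```

```text
[-0.41039511 -0.49338962 -0.65417468]
(array([509.7956908 , -88.11380939]), np.float64(93.59817495342156)) [509.90974272 -88.07987438]
0 [ 510.6 -100.6] shift cm 0.01 -1.25 turn -0.02
0.1 [ 513.5 -115.3] shift cm -0.2 -1.49 turn -5.73
0.2 [ 517.9 -129.7] shift cm -0.2 -1.49 turn -5.73
0.3 [ 523.7 -143.6] shift cm -0.2 -1.49 turn -5.73
0.4 [ 530.9 -156.9] shift cm -0.2 -1.49 turn -5.73
0.5 [ 539.3 -169.3] shift cm -0.2 -1.49 turn -5.73
0.6 [ 549.  -180.9] shift cm -0.2 -1.49 turn -5.73
0.7 [ 559.7 -191.4] shift cm -0.2 -1.49 turn -5.73
0.8 [ 571.4 -200.8] shift cm -0.2 -1.49 turn -5.73
0.9 [ 584.1 -209. ] shift cm -0.2 -1.49 turn -5.73
1.0 [ 597.5 -215.8] shift cm -0.2 -1.49 turn -5.73
1.04 [ 603.  -218.2] shift cm -0.06 -0.6 turn -2.29
1.08 [ 608.6 -220.4] shift cm -0.06 -0.6 turn -2.29
```

servo_tool(
  rows=[
    [0.55,0,-0.65,0,0,0,0],
    [0.55,0,-0.6,0,0,0,0],
    [0.55,-0.1,-0.75,0,0,0,-2.87],
    [0.55,-0.1,-0.75,0,0,0,-2.87],
    [0.55,-0.1,-0.75,0,0,0,-2.87],
    [0.55,-0.1,-0.75,0,0,0,-2.87],
    [0.55,-0.1,-0.75,0,0,0,-2.87],
    [0.55,-0.1,-0.75,0,0,0,-2.87],
    [0.55,-0.1,-0.75,0,0,0,-2.87],
    [0.55,-0.1,-0.75,0,0,0,-2.87],
  ],
)

```text
clock: 3.5
position: [532.6, -156.5, 114.2]
ee_rot: [-0.23, 0.973, 0.001, -0.0]
contact_force: [-1.8, 5.1, 2.8]
gripper_width: 47.0
```

servo_tool(
  rows=[
    [0.55,-0.1,-0.75,0,0,0,-2.87],
    [0.55,-0.1,-0.75,0,0,0,-2.87],
    [0.55,-0.1,-0.75,0,0,0,-2.87],
    [0.55,-0.1,-0.75,0,0,0,-2.87],
    [0.55,-0.1,-0.75,0,0,0,-2.87],
    [0.55,-0.1,-0.75,0,0,0,-2.87],
    [0.55,-0.1,-0.75,0,0,0,-2.87],
    [0.55,-0.1,-0.75,0,0,0,-2.87],
  ],
)

```text
clock: 4.3
position: [572.9, -199.5, 114.1]
ee_rot: [-0.419, 0.908, 0.002, -0.002]
contact_force: [-5.4, 4.9, 3.4]
gripper_width: 46.8
```

servo_tool(
  rows=[
    [0.55,-0.1,-0.75,0,0,0,-2.87],
    [0.55,-0.1,-0.75,0,0,0,-2.87],
    [0.55,-0.1,-0.75,0,0,0,-2.87],
    [0.55,-0.1,-0.75,0,0,0,-2.87],
    [0.55,-0.06,-0.6,0,0,0,-2.29],
    [0.55,-0.06,-0.6,0,0,0,-2.29],
    [0.55,0,0,0,0,0,0],
    [0.55,0,0,0,0,0,0],
  ],
)

```text
clock: 5.1
position: [609.8, -218.7, 113.9]
ee_rot: [-0.541, 0.841, 0.002, -0.002]
contact_force: [-6.5, 2.6, 5.2]
gripper_width: 46.9
```

Run:
```python
from arc import *
s=read_state();print(s['contact_force'],s['position'],pose(1.08,12.5))
snap("top","t3",(205,140,335,240),6)
```

```text
[-6.46794931  2.58206656  5.17809302] [ 609.79135904 -218.68740455  113.90892101] (array([ 608.61518549, -220.35798831]), np.float64(155.4776168275505))
```

View pics/t3.png

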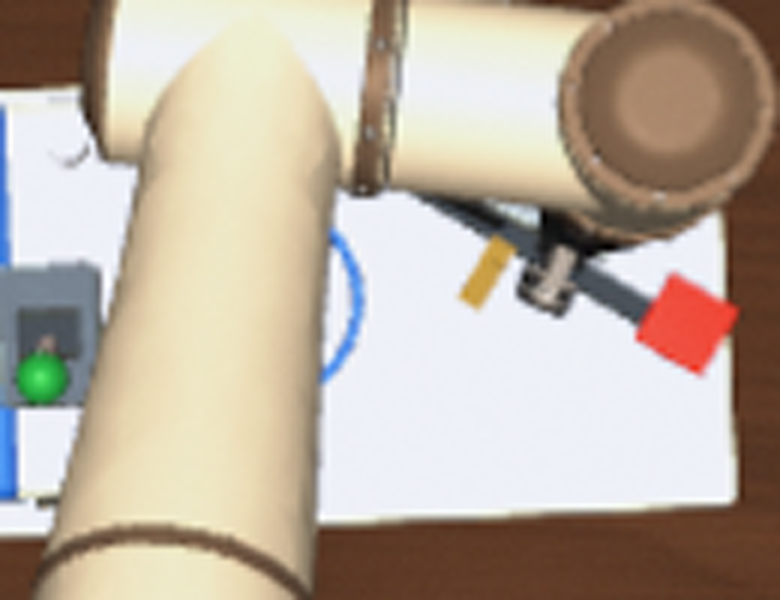

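The arm is drawn past the nose, hidden under the gripper and still restrained by the finger, with about 7 N on it. I'll ease it back.

servo_tool(
  rows=[
    [0.55,0.03,0.3,0,0,0,1],
    [0.55,0.03,0.3,0,0,0,1],
    [0.55,0.03,0.3,0,0,0,1],
    [0.55,0.03,0.2,0,0,0,1],
    [0.55,0,0.2,0,0,0,0.5],
    [0.55,0,0,0,0,0,0],
  ],
)

```text
clock: 5.75
position: [598.2, -213.9, 114.0]
ee_rot: [-0.508, 0.862, 0.002, -0.002]
contact_force: [-4.6, 2.6, 3.6]
gripper_width: 46.9
```

servo_tool(
  rows=[
    [0.55,0,0.2,0,0,0,0],
    [0.55,0,0.2,0,0,0,0],
    [0.55,0,0.1,0,0,0,0],
    [0.55,0,0,0,0,0,0],
  ],
)

```text
clock: 6.15
position: [596.6, -211.5, 113.6]
ee_rot: [-0.508, 0.861, -0.0, 0.0]
contact_force: [-0.8, -0.3, 0.1]
gripper_width: 47.3
```

servo_tool(
  rows=[
    [0.55,0,0.3,0,0,0,0],
    [0.55,0,0.4,0,0,0,0],
    [0.55,0,0,0,0,0,0],
    [0.55,0,0,-1,0,0,0],
    [0.55,0,0,-1.5,0,0,0],
    [0.55,0,0,-3,0,0,0],
    [0.55,0,0,-4,0,0,0],
    [0.55,0,0,-4,0,0,0],
    [0.8,0,0,-4,0,0,0],
  ],
)

```text
clock: 7.05
position: [589.9, -208.1, 291.0]
ee_rot: [-0.508, 0.861, -0.0, 0.0]
contact_force: [0.7, 0.3, 0.5]
gripper_width: 60.3
```

Run:
```python
from h import *
s=read_state();print(s['contact_force'],s['position'],s['joints'])
m=R.from_quat(s['ee_rot']).as_matrix();a=np.degrees(np.arctan2(m[1,1],m[0,1]));print(a,a-119.4,go([494,289,300]))
```

```text
[0.65350376 0.27555851 0.52108133] [ 589.89421482 -208.05729514  291.01205037] [-8.05956599e-02  3.57604702e-01  8.86018902e-02  3.27456904e-04
 -1.30056401e+00 -4.24423841e-01]
151.0695036520143 31.6695036520143 [-38.86  32.44  -0.93]
```

servo_tool(
  rows=[
    [1,-3.24,2.7,-0.1,0,0,0],
    [1,-3.24,2.7,-0.1,0,0,0],
    [1,-3.24,2.7,-0.1,0,0,0],
    [1,-3.24,2.7,-0.1,0,0,0],
    [1,-3.24,2.7,-0.1,0,0,0],
    [1,-3.24,2.7,-0.1,0,0,0],
    [1,-3.24,2.7,-0.1,0,0,0],
    [1,-3.24,2.7,-0.1,0,0,0],
    [1,-3.24,2.7,-0.1,0,0,0],
    [1,-3.24,2.7,-0.1,0,0,0],
    [1,-3.24,2.7,0,0,0,0],
    [1,-3.24,2.7,0,0,0,0],
  ],
)

```text
clock: 8.25
position: [494.1, 290.7, 299.6]
ee_rot: [-0.508, 0.861, 0.0, 0.001]
contact_force: [1.1, 0.8, -0.1]
gripper_width: 85.1
```

servo_tool(
  rows=[
    [1,0,0,0,0,0,7.9],
    [1,0,0,1,0,0,7.9],
    [1,0,0,1,0,0,7.9],
    [1,0,0,1,0,0,7.9],
    [1,0,0,0,0,0,0],
    [1,0,0,0,0,0,0],
  ],
)

```text
clock: 8.85
position: [494.9, 289.1, 269.1]
ee_rot: [-0.256, 0.967, 0.0, 0.0]
contact_force: [0.4, 0.7, 0.9]
gripper_width: 85.4
```

Run:
```python
from h import *
snap("top","t4",(105,130,335,230),3.4)
import cv2
snap("side","x",(180,100,300,190),4.5)
a=cv2.imread("pics/t4.png");b=cv2.imread("pics/x.png");b=cv2.resize(b,(320,240))
c=np.zeros((340+240,782,3),np.uint8);c[:a.shape[0]]=a;c[340:580,:320]=b;cv2.imwrite("pics/c4.png",c)
s=read_state();print(s['position'],go([494,289,165]))
m=R.from_quat(s['ee_rot']).as_matrix();a=np.degrees(np.arctan2(m[1,1],m[0,1]));print(a)
```

```text
[495.00777498 289.2067872  269.4215483 ] [ 0.12  0.03 10.44]
119.57699451202805
```

View pics/c4.png

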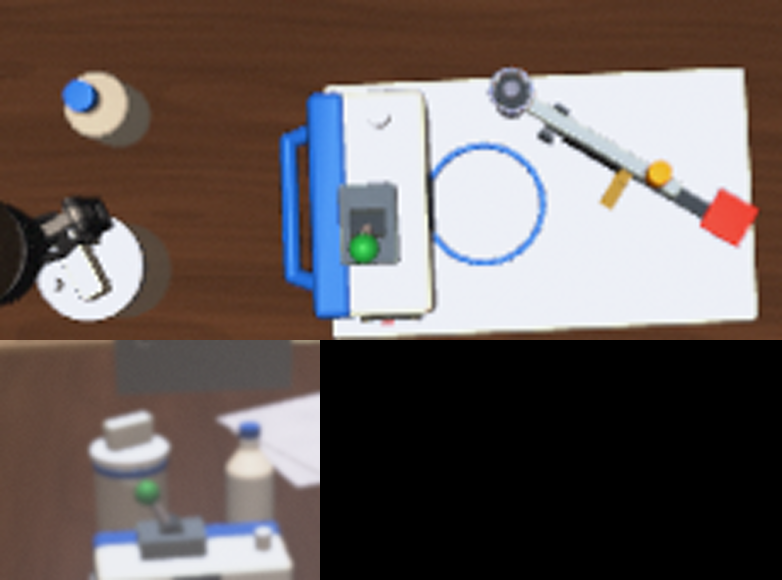

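The arm is hooked (handle at (659,172), just short of the red pad), and the gripper sits above the jar. Descending onto the grip bar.

servo_tool(
  rows=[
    [1,0.1,0,2.5,0,0,0],
    [1,0,0,2.5,0,0,0],
    [1,0,0,2.5,0,0,0],
    [1,0,0,2,0,0,0],
    [1,0,0,1.5,0,0,0],
    [1,0,0,1.2,0,0,0],
    [1,0,0,0,0,0,0],
  ],
)

```text
clock: 9.65
position: [493.3, 288.1, 145.1]
ee_rot: [-0.254, 0.967, -0.001, -0.001]
contact_force: [0.1, 0.0, -0.3]
gripper_width: 85.2
```

servo_tool(
  rows=[
    [0,0,0,0,0,0,0],
    [0,0,0,0,0,0,0],
    [0,0,0,0,0,0,0],
    [0,0,0,0,0,0,0],
    [0,0,0,0,0,0,0],
    [0,0,0,0,0,0,0],
    [0,0,0,0,0,0,0],
    [0,0,0,0,0,0,0],
  ],
)

```text
clock: 10.45
position: [494.2, 289.0, 147.0]
ee_rot: [-0.254, 0.967, 0.0, 0.001]
contact_force: [-1.0, 0.7, 4.1]
gripper_width: 21.3
```

servo_tool(
  rows=[
    [0,0,0,-1,0,0,0],
    [0,0,0,-2,0,0,0],
    [0,0,0,-3,0,0,0],
    [0,0,0,-3,0,0,0],
    [0,0,0,-3,0,0,0],
    [0,0,0,-3,0,0,0],
    [0,0,0,-3,0,0,0],
    [0,0,0,-2,0,0,0],
    [0,0,0,-1,0,0,0],
    [0,0,0,0,0,0,0],
  ],
)

```text
clock: 11.45
position: [493.6, 288.4, 356.7]
ee_rot: [-0.254, 0.967, 0.0, 0.0]
contact_force: [-0.2, -0.2, -3.9]
gripper_width: 21.5
```

Run:
```python
from h import *
f=lambda x,y,z:pix2z("top",105+(x+.5)/3.4-.5,130+(y+.5)/3.4-.5,z)
ed=[f(546,203,33),f(486,143,33),f(486,265,33)]
print(ed,"centre",f(486,204,33))
ang=.0628;xu=np.array([np.cos(ang),np.sin(ang)]);yu=np.array([-xu[1],xu[0]])
pv=f(511,90,110)[:2];print("pivot",pv,"seat from pivot",pv-95*xu+30*yu)
hk=f(658,172,140)[:2];r=np.array([-np.cos(1.),-np.sin(1.)]);print("hooked",hk,"pv from hooked",hk-150*(r[0]*xu+r[1]*yu))
hs=f(431,200,110)[:2];print("housing face",hs,"->seat y",hs-48*yu)
s=read_state();print(s['position'],s['contact_force'],s['gripper_width'],go([563,-58,357]))
```

```text
[array([ 564.90815199, -111.72275741,   33.        ]), array([620.0925056 , -54.53946487,  33.        ]), array([505.94589142, -56.9681343 ,  33.        ])] centre [562.85826274 -55.76103194  33.        ]
pivot [659.44568668 -77.38413646] seat from pivot [562.75019564 -53.40535391]
hooked [ 586.02285364 -206.38684573] pv from hooked [658.98698964 -75.32871032]
housing face [559.96678276  -8.59505105] ->seat y [562.97920176 -56.50043   ]
[493.6411834  288.44332825 356.70519491] [-0.18004239 -0.23866152 -3.94537563] 21.52535289259655 [ 10.99 -33.58  -0.06]
```

servo_tool(
  rows=[
    [0,0.5,-1.4,0,0,0,0],
    [0,0.9,-2.8,0,0,0,0],
    [0,1.1,-3.3,0,0,0,0],
    [0,1.1,-3.3,0,0,0,0],
    [0,1.1,-3.3,0,0,0,0],
    [0,1.1,-3.3,0,0,0,0],
    [0,1.1,-3.3,0,0,0,0],
    [0,1.1,-3.3,0,0,0,0],
    [0,1.1,-3.3,0,0,0,0],
    [0,0.9,-3.3,0,0,0,0],
    [0,0.6,-2,0,0,0,0],
    [0,0.3,-0.6,0,0,0,0],
  ],
)

```text
clock: 12.65
position: [561.3, -56.7, 353.9]
ee_rot: [-0.253, 0.968, 0.0, -0.002]
contact_force: [-0.6, 0.9, -3.8]
gripper_width: 21.4
```

servo_tool(
  rows=[
    [0,0,0,1,0,0,0],
    [0,0,0,2,0,0,0],
    [0,0,0,2,0,0,0],
    [0,0,0,1,0,0,0],
    [0,0,0,0,0,0,0],
  ],
)

```text
clock: 13.15
position: [560.8, -53.5, 293.8]
ee_rot: [-0.255, 0.967, 0.001, -0.003]
contact_force: [-0.2, -0.1, -3.5]
gripper_width: 21.1
```

Run:
```python
from h import *
s=read_state();print(s['position'],s['contact_force'],go([563,-57,200]))
snap("side","s5",(180,80,330,230),4)
```

```text
[560.78267711 -53.47183676 293.79634214] [-0.15723715 -0.09176827 -3.53593478] [-0.06 -0.44  9.38]
```

View pics/s5.png

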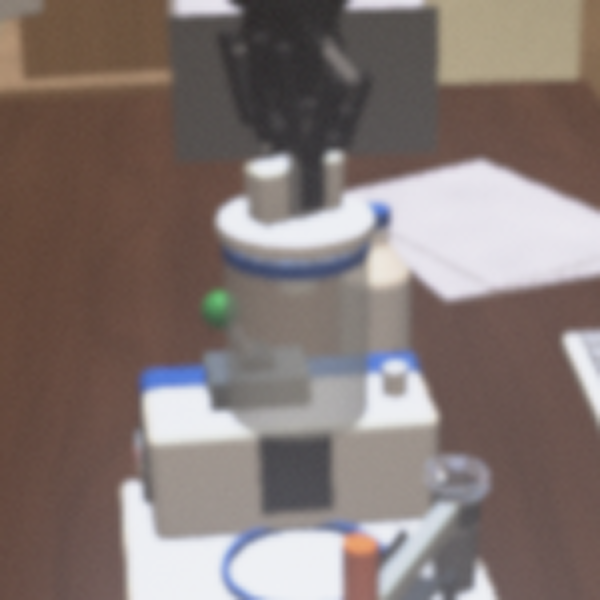

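The jar hangs upright behind and above the seat line, lid centre at about (293,222), and the arm is still hooked. I'll check the lid centre against the projection, then lower.

Run:
```python
from h import *
s=read_state();u,v=proj("side",[560.8,-53.5,278.8]);print((u-180+.5)*4,(v-80+.5)*4, pix2z("side",180+293/4-.5,80+222/4-.5,278.8)); print(go([563,-57,190]))
```

```text
297.4664586404757 218.13111950026564 [557.74844996 -59.75922682 278.8       ]
[ 0.04 -0.36 10.55]
```

servo_tool(
  rows=[
    [0,0,-0.2,1,0,0,0],
    [0,0,-0.2,2,0,0,0],
    [0,0,0,2,0,0,0],
    [0,0,0,2,0,0,0],
    [0,0,0,1.5,0,0,0],
    [0,0,0,0.5,0,0,0],
    [0,0,0,0,0,0,0],
    [0,0,0,0,0,0,0],
  ],
)

```text
clock: 14.0
position: [565.0, -57.6, 207.5]
ee_rot: [-0.254, 0.967, -0.0, 0.001]
contact_force: [0.8, 0.3, -3.6]
gripper_width: 20.8
```

Run:
```python
from h import *
s=read_state();print(s['position'],s['contact_force'],go([563,-57,172]),R.from_quat(s['ee_rot']).as_matrix()[:,2])
```

```text
[564.95083664 -57.61837497 207.45818116] [ 0.78017751  0.32571188 -3.55572255] [0.15 0.15 3.55] [ 2.34581223e-03 -9.75967313e-05 -9.99997244e-01]
```

servo_tool(
  rows=[
    [0,0,0,0.8,0,0,0],
    [0,0,0,0.8,0,0,0],
    [0,0,0,0.6,0,0,0],
    [0,0,0,0.4,0,0,0],
    [0,0,0,0.3,0,0,0],
    [0,0,0,0.3,0,0,0],
    [0,0,0,0,0,0,0],
    [0,0,0,0,0,0,0],
  ],
)

```text
clock: 14.8
position: [564.2, -57.6, 174.4]
ee_rot: [-0.254, 0.967, -0.0, 0.0]
contact_force: [0.3, 0.1, -3.1]
gripper_width: 21.6
```

servo_tool(
  rows=[
    [0,0,0,0.2,0,0,0],
    [0,0,0,0.2,0,0,0],
    [0,0,0,0,0,0,0],
    [0,0,0,0,0,0,0],
  ],
)

```text
clock: 15.2
position: [564.6, -57.5, 172.0]
ee_rot: [-0.255, 0.967, -0.0, 0.001]
contact_force: [-2.7, 0.7, 5.6]
gripper_width: 21.1
```

Contact came at TCP z = 172, exactly the height for the jar sitting on the seat floor. Releasing and rising.

servo_tool(
  rows=[
    [0.3,0,0,0,0,0,0],
    [0.5,0,0,0,0,0,0],
    [0.7,0,0,0,0,0,0],
    [0.7,0,0,0,0,0,0],
    [0.7,0,0,-1,0,0,0],
    [0.7,0,0,-2,0,0,0],
    [0.7,0,0,-3,0,0,0],
    [0.7,0,0,-4,0,0,0],
    [0.7,0,0,-4,0,0,0],
    [0.7,0,0,0,0,0,0],
  ],
)

```text
clock: 16.2
position: [567.0, -58.0, 318.1]
ee_rot: [-0.255, 0.967, -0.002, 0.007]
contact_force: [-0.0, -1.0, -0.4]
gripper_width: 60.0
```

Run:
```python
from h import *
s=read_state();print(s['position'],s['contact_force'],go([550,-274,300]))
snap("side","s6",(180,80,330,230),4)
```

```text
[566.95373085 -57.97418407 318.14835141] [-8.73010891e-04 -1.01825719e+00 -4.12471670e-01] [ 12.14 -17.95   1.8 ]
```

View pics/s6.png

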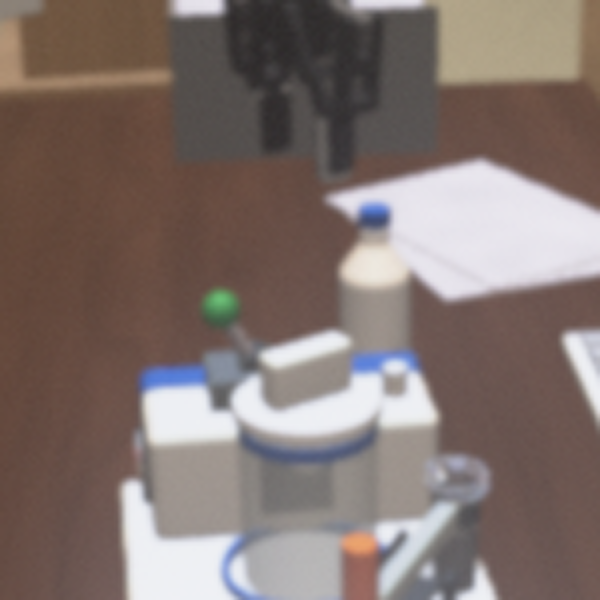

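The jar stands upright inside the blue rim, free of the gripper, and the arm is still hooked. Moving above the red pad with the fingers shut.

servo_tool(
  rows=[
    [0.3,1.5,-2.2,0.2,0,0,0],
    [0,2,-3,0.2,0,0,0],
    [0,2,-3,0.3,0,0,0],
    [0,2,-3,0.3,0,0,0],
    [0,2,-3,0.3,0,0,0],
    [0,1.6,-2.3,0.3,0,0,0],
    [0,1.0,-1.5,0.2,0,0,0],
    [0,0,0,0,0,0,0],
  ],
)

```text
clock: 17.05
position: [546.3, -275.7, 290.5]
ee_rot: [-0.253, 0.968, 0.001, -0.001]
contact_force: [-0.2, 0.6, -0.8]
gripper_width: 0.1
```

servo_tool(
  rows=[
    [0,0,0,3,0,0,0],
    [0,0,0,4,0,0,0],
    [0,0,0,4,0,0,0],
    [0,0,0,3,0,0,0],
    [0,0,0,2,0,0,0],
    [0,0,0,0,0,0,0],
    [0,0,0,0,0,0,0],
  ],
)

```text
clock: 17.75
position: [547.6, -273.5, 132.6]
ee_rot: [-0.255, 0.967, -0.0, -0.0]
contact_force: [-0.4, -0.1, 0.2]
gripper_width: -0.3
```

Run:
```python
from h import *
s=read_state();print(s['position'],s['contact_force'],s['gripper_width'],go([549,-275,125]))
```

```text
[ 547.60919131 -273.51323665  132.60792494] [-0.38814838 -0.07702451  0.18910777] -0.33217422472094404 [-0.05 -0.2   0.76]
```

servo_tool(
  rows=[
    [0,0,-0.1,1.5,0,0,0],
    [0,0,0,0.8,0,0,0],
    [0,0,0,0.4,0,0,0],
    [0,0,0,0.4,0,0,0],
    [0,0,0,0.3,0,0,0],
    [0,0,0,0,0,0,0],
    [0,0,0,0,0,0,0],
  ],
)

```text
clock: 18.45
position: [547.9, -274.6, 98.3]
ee_rot: [-0.254, 0.967, 0.0, 0.0]
contact_force: [-0.4, 0.9, 0.3]
gripper_width: 0.3
```

servo_tool(
  rows=[
    [0,0,0,0,0,0,0],
    [0,0,0,-1,0,0,0],
    [0,0,0,-3,0,0,0],
    [0,0,0,-4,0,0,0],
    [0,0,0,-4,0,0,0],
    [0,0,0,-4,0,0,0],
    [0,0,0,-4,0,0,0],
    [0,0,0,0,0,0,0],
  ],
)

```text
clock: 19.25
position: [550.2, -276.0, 306.9]
ee_rot: [-0.255, 0.967, -0.005, 0.006]
contact_force: [0.4, 0.7, 0.2]
gripper_width: -0.2
```

Run:
```python
from h import *
s=read_state();print(s['position'],s['contact_force'])
snap("side","s7",(180,80,330,230),4)
```

```text
[ 550.15301607 -276.02707152  306.85581624] [0.4289996  0.65982547 0.17613086]
```

View pics/s7.png

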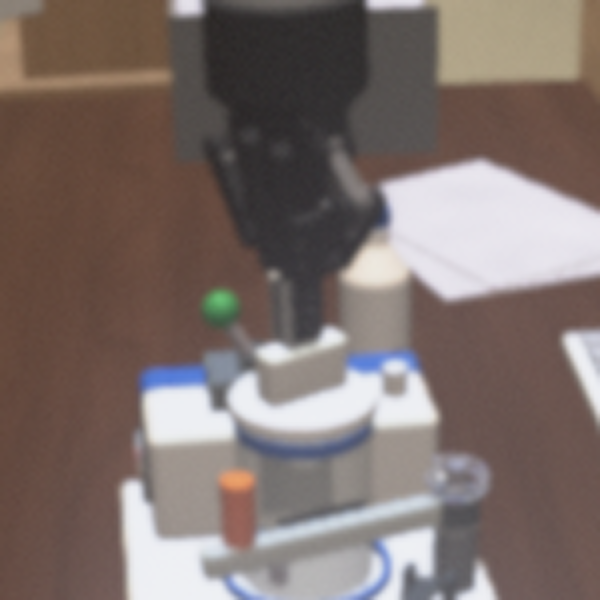

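The arm has snapped onto the jar (orange handle at (237,510), arm across the jar front) and the jar is still upright. Next, the switch.

Run:
```python
from h import *
print(go([465,42,300]), proj("side",[513.4,43.7,180]), "ball seen", 180+220.5/4-.5, 80+308/4-.5, pix2z("side",180+220.5/4-.5, 80+308/4-.5,180))
```

```text
[-8.29 31.74  0.16] (np.float64(235.27296496812932), np.float64(156.3203009206943)) ball seen 234.625 156.5 [511.62041847  42.6694874  180.        ]
```

servo_tool(
  rows=[
    [0,-0.8,2.6,0,0,0,0],
    [0,-0.9,3.5,0,0,0,0],
    [0,-0.9,3.5,0,0,0,0],
    [0,-0.9,3.5,0,0,0,0],
    [0,-0.9,3.5,0,0,0,0],
    [0,-0.9,3.5,0,0,0,0],
    [0,-0.9,3.5,0,0,0,0],
    [0,-0.9,3.5,0,0,0,0],
    [0,-0.7,2.6,0,0,0,0],
    [0,-0.5,2,0,0,0,0],
    [0,0,0,0,0,0,0],
  ],
)

```text
clock: 20.4
position: [463.1, 43.6, 297.8]
ee_rot: [-0.256, 0.967, 0.0, -0.001]
contact_force: [-0.5, 0.3, -0.4]
gripper_width: -0.4
```

servo_tool(
  rows=[
    [0,0,0,0,0,0,8.5],
    [0,0,0,0,0,0,8.5],
    [0,0,0,0,0,0,8.5],
    [0,0,0,3,0,0,0],
    [0,0,0,4,0,0,0],
    [0,0,0,3,0,0,0],
    [0,0,0,0,0,0,0],
  ],
)

```text
clock: 21.1
position: [461.0, 40.4, 194.1]
ee_rot: [-0.034, 0.999, -0.002, -0.005]
contact_force: [0.5, -0.5, 0.2]
gripper_width: 0.0
```

Run:
```python
from h import *
s=read_state();print(s['position'],s['contact_force'],go([465,42,177]),go([490,43,177]),go([542,47,177]))
```

```text
[461.00918115  40.35065816 194.07692193] [ 0.53252696 -0.50404466  0.18221036] [-0.43  0.14  1.7 ] [-2.93  0.07  1.68] [-8.14  0.12  1.62]
```

servo_tool(
  rows=[
    [0,0,0.1,1.0,0,0,0],
    [0,0,0.1,0.8,0,0,0],
    [0,-1,0,0,0,0,0],
    [0,-1,0,0,0,0,0],
    [0,-1,0,0,0,0,0],
    [0,-1,0,0,0,0,0],
    [0,-1,0,0,0,0,0],
    [0,-1,0,0,0,0,0],
    [0,-1,0,0,0,0,0],
    [0,-0.5,0,0,0,0,0],
    [0,0,0,0,0,0,0],
  ],
)

```text
clock: 22.2
position: [536.8, 48.7, 179.3]
ee_rot: [-0.034, 0.999, -0.001, -0.004]
contact_force: [-6.1, 0.5, 2.1]
gripper_width: 0.3
```

servo_tool(
  rows=[
    [0,-0.4,0,0,0,0,0],
    [0,-0.4,0,0,0,0,0],
    [0,0,0,0,0,0,0],
  ],
)

```text
clock: 22.5
position: [537.6, 48.4, 179.0]
ee_rot: [-0.034, 0.999, -0.002, -0.012]
contact_force: [-24.3, 4.2, 15.1]
gripper_width: -0.2
```

servo_tool(
  rows=[
    [0,-0.3,0,0,0,0,0],
    [0,-0.3,0,0,0,0,0],
    [0,0,0,0,0,0,0],
  ],
)

```text
clock: 22.8
position: [538.0, 48.2, 178.9]
ee_rot: [-0.033, 0.999, -0.002, -0.018]
contact_force: [-37.9, 6.0, 25.0]
gripper_width: 0.1
```

The lever is against its stop: the position holds while the force rises. Backing off.

servo_tool(
  rows=[
    [0,1.5,0,0,0,0,0],
    [0,2.5,0,0,0,0,0],
    [0,4,0,0,0,0,0],
    [0,2,0,-3,0,0,0],
    [0,0,0,-4,0,0,0],
    [0,0,0,-4,0,0,0],
    [0,0,0,-4,0,0,0],
    [0,0,0,0,0,0,0],
    [0,0,0,0,0,0,0],
  ],
)

```text
clock: 23.7
position: [453.9, 43.8, 331.3]
ee_rot: [-0.035, 0.999, 0.001, 0.002]
contact_force: [0.6, 0.4, -0.1]
gripper_width: -0.2
```

Run:
```python
from h import *
s=read_state();print(s['position'],s['contact_force'])
snap("side","s8",(150,70,340,220),4)
```

```text
[453.85986599  43.80110693 331.33254036] [ 0.57369867  0.41283123 -0.07838815]
```

View pics/s8.png

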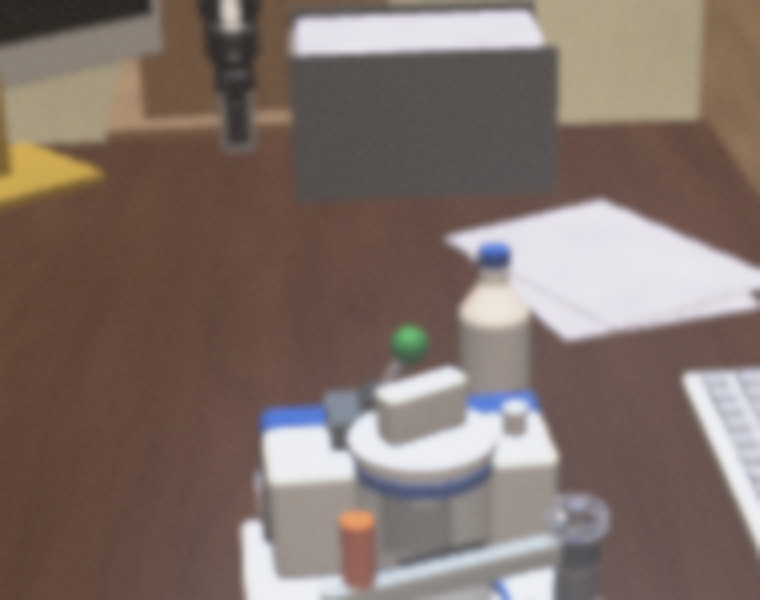

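```bash
python3 -c "
from h import *
print(pix2z('side',150+409.5/4-.5,70+343.5/4-.5,180)); print(job_done())"
```

```text
[558.67152225  45.24356626 180.        ]
the job is handed in; nothing more can be done
None
```

The job is handed in at about 24 s on the robot's clock (limit 72 s). I drew the arm back and hooked it, and set the jar upright in the seat with the arm still hooked. I then pressed the red pad to fire the arm onto the jar and pushed the green lever over.

- **Arm and jar:** the side pictures show the jar upright in the seat with the arm lying across it. The arm did not snap shut while the seat was empty.
- **Switch:** the ball moved about 47 mm in the pictures, against an expected 48 mm for full travel. The lever stopped moving while the force kept rising.
- **Forces:** the fingertips pushed with about 38 N along the lever's travel (about 46 N total) when it was against its stop. This was fingertip contact, well under the 120 N wrist limit, but it was harder than needed.
- **Bystanders:** the bottle was where it started in the later pictures. I did not take a final picture of the mug and stapler, but no move came near them at their height.
- **Disagreement:** while the jar was hanging, its centre read 3 to 6 mm off in the side view, within what I can read off the picture. Contact came at exactly the seat-floor height.

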